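# Seat a gas burner's crown on its igniter pin

### The arm

A 6-joint arm with a two-finger parallel gripper is mounted at the origin on the work surface. World frame = base frame: x ahead of the robot, y to its left, z up, the work surface at z = 0. Lengths are in m, angles in rad, forces in N, time in s.
With the tool pointing down it reaches from about 0.35 to 0.975 m from the base axis. Payload 4.9 kg.
Tool frame: the origin (TCP) lies midway between the tips of the shut fingers; the grasp point (between the pads) lies 19 mm behind it; z points along the fingers, y is the direction in which the jaws open and shut (so a half turn about z gives the same grasp; the last joint's range is limited). The gripper opens to 85 mm and grips with 20 to 120 N. Pads are 22 mm wide; open, the fingers measure 114 mm over their backs; the gripper's body (76 mm by 85 mm) begins 54 mm behind the grasp point. The pads swing forward as they close: fully open they stand 13 mm farther back than shut.
Start: joints at [-1.402, 0.053, 1.613, -0, 1.476, -0.119], TCP at [0.177, -0.599, 0.231] pointing down, gripper open.
Joint ranges: [-3.01, 3.01], [-1.01, 2.22], [0.06, 2.58], [-1.02, 4.17], [0.09, 2.62], [-3.14, 3.14]. Speed limits (rad/s): [2.57, 2.57, 3.14, 3.14, 3.14, 3.14].

### API

Orientations are given as a rotation vector (axis times angle).
In Python, from station import ctrl gives the robot as it stands.
- The arm moves only by the tool apply_moves, never from a script. Its argument "rows" is a list of rows, each a list of 6 numbers: the shift along the tool's x, y, z in cm, then the turn, a rotation vector about the tool's x, y, z in units of 5 degrees (1.0 is 5 degrees). In form: [[x, y, z, rx, ry, rz], ...]. A call has 1 to 20 rows; each row is the pose to reach, as a shift and turn from the pose measured when the call began, along the tool's axes at that moment; what a row does not reach only later rows make up. A row lasts 1/10 s, in which the tool goes at most 50 mm and 8.59 degrees, less where a joint would pass 70% of its speed; a pose out of reach is approached as far as the arm can. A call with a gripper value outside its range is refused whole. "grip" is the closure, from 0 (fully open) to 1 (shut), set as the call begins (left out, the last holds). The fingers move at their own pace and stop on an object; "squeeze" is the grip in N (left out, the last holds). Time passes only in rows, so rows that repeat a pose let the fingers close. It gives the time, the measured TCP pose, the force and the opening at its end, in the units of the state.
- ctrl.get_obs(): the state, without advancing time (a new reading comes with each control period).
- ctrl.get_image(name): name is "scene" or "top" or "wrist"; returns a dict with "color" (480x640x3 uint8, blue, green, red), "mtx" (3x3 intrinsics, pixels), "rvec" (rotation vector, rad) and "tvec" (3), from world to camera coordinates, as OpenCV has them. Camera axes: x right, y down, z forward; pixel columns grow to the right and rows downward; lengths in m; the calibration is good to about 2 mm. A picture is of the moment at which its call begins. There is no depth.
- ctrl.finish_job(): hands the job in, once; it reports no verdict.
The state is a dict: "t": time; "q": joint angles; "dq": joint speeds; "effort": joint torques, N m; "tool_pos": TCP position; "tool_rot": TCP orientation; "contact_force": force on the tool from outside, world axes, zero at the start; "wrist_torque": the same for the moment, N m; "opening": finger opening in m.
Only numpy, scipy, OpenCV 4.12 (cv2) and the standard library are available. Lean on these libraries where they do the work, as an engineer would, in place of code of your own. Each camera call takes 0.05 s, during which the arm holds its last target.

### The job

The grey aluminium crown of the open gas burner has been put back out of line, so it rides high on the pin of the white igniter beside it. With a fingertip, turn the crown where it sits (either way round) until the notch in its rim meets the pin, then press it down fully home and take the hand away. Do not lift the crown or force it down hard on the pin, and leave everything else where it is.

Things in the scene. Friction and masses are not known exactly. Their poses are not given: they have to be found in the camera images.
- crown: Flame crown of the open burner: a grey cast-aluminium disc that turns about its upright axis and slides down it. Flange 120 mm across, 8 mm thick; on it a drum 88 mm across, its flat top 20 mm above the flange's underside, with three lugs on top and a clear middle 58 mm across: press there. Origin: on the axis at the flange's underside. x points to the notch, z up.
- lug_a (a point): Middle of the top of one of the three upright round lugs on the crown's top (they centre the cap): 10 mm across and 10 mm tall, 34 mm from the axis. This one lies 60 degrees anticlockwise (from above) from the notch. Pushed sideways with about 2 N, a lug turns the crown, which stays where it is left.
- lug_b (a point): The same for the lug opposite the notch (180 degrees).
- lug_c (a point): The same for the lug 300 degrees anticlockwise from the notch.
- crown_centre (a point): Point on the crown's axis at the drum's flat top (turns and sinks with the crown). Some 36 mm above the hob's deck at the start, 28 mm when home.
- crown_notch (a point): Middle of the notch in the crown's flange, at the flange's top face, 53 mm from the axis. The notch runs right through the flange, open at the rim, 12 mm wide here; in line it passes over the pin with about 2 mm to spare on either side.
- pin_tip (a point): The white ceramic igniter's pin: it reaches in level under the crown's rim, 7 mm thick, from a white post to 48 mm from the crown's axis. This point is on top of the pin, 53 mm from the axis (the notch's radius). Out of line the crown's flange rests on the pin; home, the pin fills the notch, its top flush with the flange's top. 30 N on it breaks it.
- igniter: The igniter: a fixed upright white ceramic post, 10 mm thick and 24 mm high above the deck, centred 67 mm from the crown's axis, just outside its rim and in plain view on the black base ring; its pin points inwards to the axis. Origin: on the burner's axis at deck height; x points to the post.
- crown_turn (a joint): Angle of the crown about its axis (rad), growing anticlockwise from above, 0 or 6.283 with the notch at the pin; starts anywhere from 0.7 to 5.58; turns without stops either way.
- crown_drop (a joint): How far the crown has sunk from where it rests on the pin (m): 0 at the start, 0.0082 fully home, below 0 lifted. The fit on the spigot is snug: once in line it does not drop by itself; about 4 N on the middle presses it down, and it stays.
- hob: Two-burner counter-top gas hob, fixed, 380 mm deep (x) by 700 mm wide (y), steel deck 100 mm above the table, two knobs on the front. Origin: centre of its underside. Burners lie 20 mm beyond the middle and 190 mm to either side; the open one may be on either side.
- burner_done: The hob's other burner, complete and fixed, with its black cast-iron trivet 220 mm square whose top is 48 mm above the deck. Origin: on the burner's axis at deck height.
- saucepan: Steel pan standing on the complete burner's trivet, 170 mm across and 85 mm high, with handles. Origin: centre of its underside. Leave alone.
- burner_cap: Black enamelled cap of the open burner, a disc 100 mm across and 11 mm thick, lying on the deck between the burners. Origin: centre of its underside. Leave alone.
- brush: Small cleaning brush, 150 mm long, lying on the deck beyond the cap, its origin under its middle. Leave alone.
- trivet: The open burner's black cast-iron trivet, 220 mm square and 40 mm high, taken off and lying on the table to the right. Origin: centre of its underside. Leave alone.
- squeeze_bottle: Pink squeeze bottle with a red cap, 64 mm across and 190 mm high, standing to the left of the hob. Origin: centre of its underside. Leave alone.
- cup: White cup, 84 mm across and 100 mm high, standing to the right of the hob. Origin: centre of its underside. Leave alone.
- serving_spoon: Serving spoon with a black handle, 260 mm long, lying on the table to the left, its origin under its middle. Leave alone.

How it is judged:
On the way, in this order (a step that is already met when the one before it is completed fails the run):
1. the crown has been turned until its notch is at the pin (horizontal distance between crown_notch and pin_tip below 0.006 m).
2. the crown has been pressed fully home over the pin (value of joint crown_drop above 0.007 m and horizontal distance between crown_notch and pin_tip below 0.004 m), for 0.1 s.
At the end, for the whole second after the job is handed in: The crown is home: sunk at least 7 of its 8.2 mm, with the notch's middle within 4 mm of the pin, at rest; everything else within 30 mm of where it stood (all of step 2 and linear speed of crown below 0.01 m/s and distance of each of burner_cap, brush, saucepan, trivet, squeeze_bottle, cup, serving_spoon from where it was at the start of the episode below 0.03 m); the robot touches nothing.
It fails at once if the crown is lifted more than 4 mm (value of joint crown_drop below -0.004 m).
It fails at once if the igniter pin is loaded with more than 30 N (contact force between igniter and anything else above 30 N).
It fails at once if a bystander is moved more than 30 mm (distance of any of burner_cap, brush, saucepan, trivet, squeeze_bottle, cup, serving_spoon from where it was at the start of the episode above 0.03 m).
It also fails if it takes over 72 s, if anything falls off the work surface, if the arm or the gripper's body presses on something with over 40 N, if the wrist force passes 120 N, or if a joint passes its speed limit or range.

## Working session

There is one attempt and no reset: what is moved stays moved. The work goes in short steps, Python scripts to look and compute and a tool call to move; the robot and the scene stay as the last step left them, time stands still between calls to the robot, and variables do not carry over. Pictures are saved under pics/ and viewed, and the job is handed in when it is done.

Besides the shell and the picture viewer there is one more tool, called after ">>>" by a JSON object that holds its "api" and its "payload", one argument or row to a line. apply_moves: Moves the arm, as the interface text tells. Its arguments: {"type":"object","properties":{"rows":{"type":"array","items":{"type":"array","items":{"type":"number"}}},"grip":{"type":"number"},"squeeze":{"type":"number"}},"required":["rows"]}

```bash
ls; mkdir -p pics; cat > h.py <<'E'
import numpy as np,cv2
from station import ctrl
def snap(n,out):
    im=ctrl.get_image(n); np.savez('pics/'+out+'.npz',**im); cv2.imwrite('pics/'+out+'.png',im['color']); return im
def crop(out,u0,v0,w,h,s,new):
    c=cv2.imread('pics/'+out+'.png')[v0:v0+h,u0:u0+w]; cv2.imwrite('pics/'+new+'.png',cv2.resize(c,None,fx=s,fy=s,interpolation=cv2.INTER_CUBIC))
def load(out): return dict(np.load('pics/'+out+'.npz'))
def unproj(im,u,v,z):
    R,_=cv2.Rodrigues(im['rvec']); t=np.ravel(im['tvec'])
    d=R.T@np.linalg.inv(im['mtx'])@np.array([u,v,1.]); c=-R.T@t
    return c+d*(z-c[2])/d[2]
def proj(im,P):
    return cv2.projectPoints(np.array(P,float).reshape(-1,3),im['rvec'],im['tvec'],im['mtx'],None)[0].reshape(-1,2)
E
python3 - <<'E'
from h import *
for n in('scene','top','wrist'): snap(n,n+'0')
o=ctrl.get_obs();print(o)
E
```

```text
pics
{'t': 0.15, 'q': array([-1.40202365e+00,  5.32095377e-02,  1.61398880e+00, -2.37589466e-05,
        1.47602917e+00, -1.19013754e-01]), 'dq': array([-0.00138067, -0.00246237, -0.00444034, -0.00047477,  0.00099129,
       -0.00054162]), 'effort': array([ 6.03386470e-04, -3.94242454e+01, -3.70722091e+01, -1.54154754e-04,
        4.64027398e-03, -1.16160061e-05]), 'tool_pos': array([ 0.17729528, -0.59880497,  0.23033668]), 'tool_rot': array([-3.10750761e+00, -4.50264742e-01,  1.00970323e-04]), 'contact_force': array([-0.13260586,  0.72236192,  0.43514205]), 'wrist_torque': array([-0.00173571,  0.03533394,  0.02076077]), 'opening': 0.08558920538066074}
```

View pics/scene0.png

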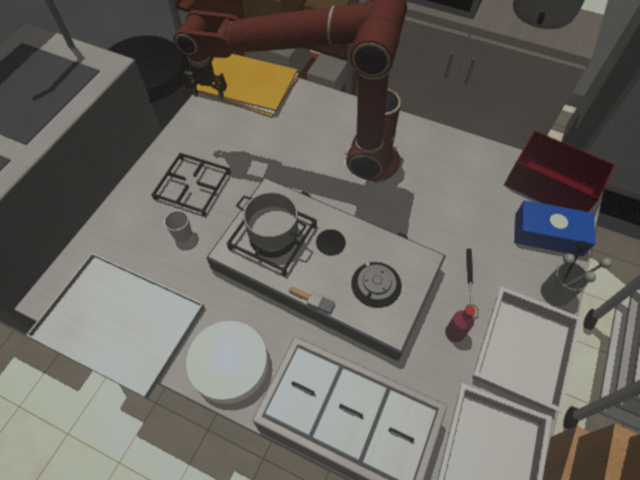

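View pics/top0.png

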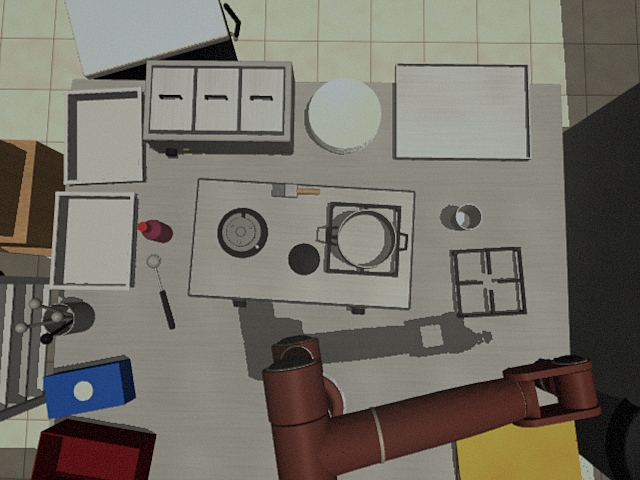

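```bash
python3 - <<'E'
from h import *
crop('top0',208,198,70,70,8,'top0c'); crop('scene0',345,250,64,64,9,'scene0c')
im=load('top0')
for (u,v) in((242,232),(208,228)):print(unproj(im,u,v,.136))
E
```

```text
[0.55527319 0.21413309 0.136     ]
[0.56644388 0.31965778 0.136     ]
```

View pics/top0c.png

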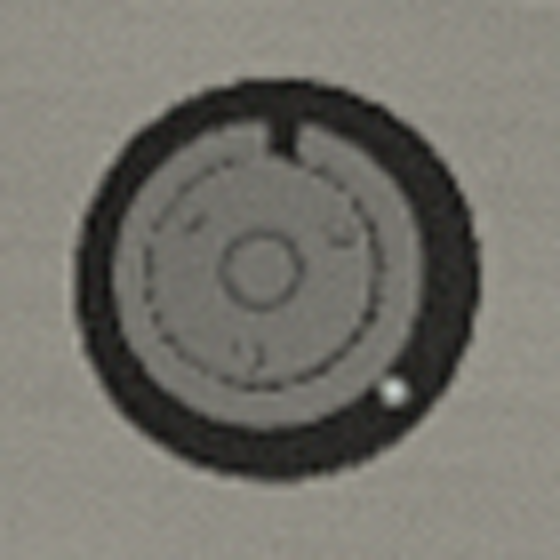

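View pics/scene0c.png

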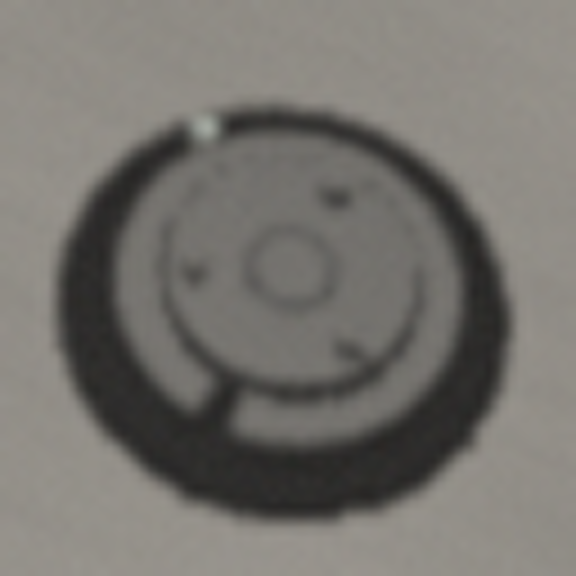

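The top crop shows the crown centre at about (240.6, 231.9), the notch at (243.5, 215.3) and the white post at (257.3, 247). The scene view agrees with this. Next I'll turn those pixels into positions.

```bash
python3 - <<'E'
from h import *
import math
im=load('top0')
def T(x,y,z): return unproj(im,208+x/8-.0,198+y/8,z)
c=T(261.5,271,.136);n=T(284,142,.124);p=T(394,391,.124)
fl=T(267,273,.124)
print(c,n,p,fl)
for q in(n,p):print(np.linalg.norm((q-c)[:2]),math.degrees(math.atan2(*(q-c)[1::-1])))
for x,y in((196,222),(342,232),(250,352)):
  q=T(x,y,.146);print(q,np.linalg.norm((q-c)[:2]),math.degrees(math.atan2(*(q-c)[1::-1])))
im=load('scene0')
def S(x,y,z): return unproj(im,345+x/9,250+y/9,z)
c=S(291,270,.136);n=S(222,395,.124);p=S(205,127,.124)
print(c)
for q in(n,p):print(np.linalg.norm((q-c)[:2]),math.degrees(math.atan2(*(q-c)[1::-1])))
w=load('wrist0')
R,_=cv2.Rodrigues(w['rvec']);print('wristcam pos',-R.T@w['tvec'].ravel(),w['mtx'],'fwd',R[2],'right',R[0])
o=ctrl.get_obs();print(cv2.Rodrigues(o['tool_rot'])[0])
E
```

```text
[0.55561256 0.21819913 0.136     ] [0.60773427 0.21309485 0.124     ] [0.51078436 0.16761225 0.124     ] [0.55622363 0.21824039 0.124     ]
0.05237104933185029 -5.593143135238329
0.06759141776657064 -131.54616522479625
[0.57308502 0.24206789 0.146     ] 0.029580478971250202 53.79504106473288
[0.56989193 0.18590071 0.146     ] 0.03531413188563524 -66.14942342248247
[0.52325539 0.21985314 0.146     ] 0.03239941914310752 177.07374851741508
[0.56086957 0.21809045 0.136     ]
0.048745979789622966 -5.983111271182926
0.06733010942738943 -132.91251436635014
wristcam pos [ 0.24665753 -0.57843214  0.37150079] [[336.73832235   0.         318.69389523]
 [  0.         336.73832235 234.60068717]
 [  0.           0.           1.        ]] fwd [-0.26550579 -0.07770852 -0.96097245] right [ 0.28413956 -0.95878244 -0.00097311]
[[ 9.58873885e-01  2.83832315e-01 -2.97925934e-04]
 [ 2.83832420e-01 -9.58872553e-01  1.60764664e-03]
 [ 1.70629066e-04 -1.62609141e-03 -9.99998663e-01]]
```

View pics/wrist0.png

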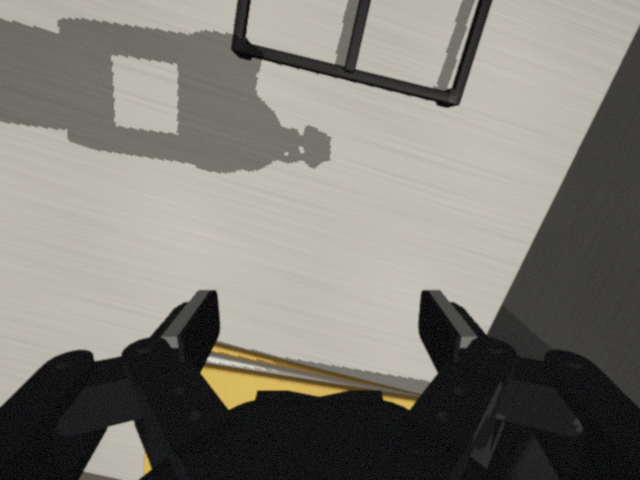

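The notch bearing is about -6° and the pin about -132°, so the crown needs roughly 126° clockwise. I'll go up and over to look with the wrist camera.

>>> {"api": "apply_moves", "payload": {
  "rows": [
    [0,0,-5,0,0,0],
    [0,0,-10,0,0,0],
    [0,0,-15,0,0,0],
    [0,0,-17,0,0,0],
    [3.3,-3.5,-17,0,0,-1.2],
    [6.6,-7,-17,0,0,-2.4],
    [10,-10.4,-17,0,0,-3.6],
    [13.3,-13.9,-17,0,0,-4.8],
    [16.6,-17.3,-17,0,0,-6],
    [20,-20.8,-17,0,0,-7.2],
    [23.3,-24.2,-17,0,0,-8.4],
    [26.6,-27.7,-17,0,0,-9.6],
    [30,-31.2,-17,0,0,-10.8],
    [33.3,-34.7,-17,0,0,-12],
    [36.6,-38.2,-17,0,0,-13.2],
    [40,-41.6,-17,0,0,-14.4],
    [43.3,-45,-17,0,0,-15.6],
    [46.6,-48.5,-17,0,0,-16.8],
    [50,-52,-17,0,0,-18],
    [53.3,-55.5,-17,0,0,-19.2]
  ],
  "grip": 0.8,
  "squeeze": 20
}}

```text
t: 2.15
tool_pos: [0.5313, 0.0865, 0.401]
tool_rot: [-1.739, -2.615, -0.001]
contact_force: [1.5, -0.9, 0.2]
opening: 0.0168
```

>>> {"api": "apply_moves", "payload": {
  "rows": [
    [3,3.8,0,0,0,0],
    [6,7.6,0,0,0,-0.2],
    [6,7.6,4,0,0,-0.2],
    [6,7.6,8,0,0,-0.2],
    [6,7.6,12,0,0,-0.2],
    [6,7.6,12,0,0,-0.2],
    [6,7.6,12,0,0,-0.2],
    [6,7.6,12,0,0,-0.2]
  ]
}}

```text
t: 2.95
tool_pos: [0.5794, 0.1715, 0.2846]
tool_rot: [1.715, 2.629, 0.007]
contact_force: [-0.2, -0.5, 0.1]
opening: 0.0171
```

```bash
python3 - <<'E'
from h import *
print(ctrl.get_obs()['tool_pos'],ctrl.get_obs()['contact_force']);snap('wrist','w1')
E
```

```text
[0.57944161 0.17148911 0.28458538] [-0.16573035 -0.47867505  0.07563358]
```

View pics/w1.png

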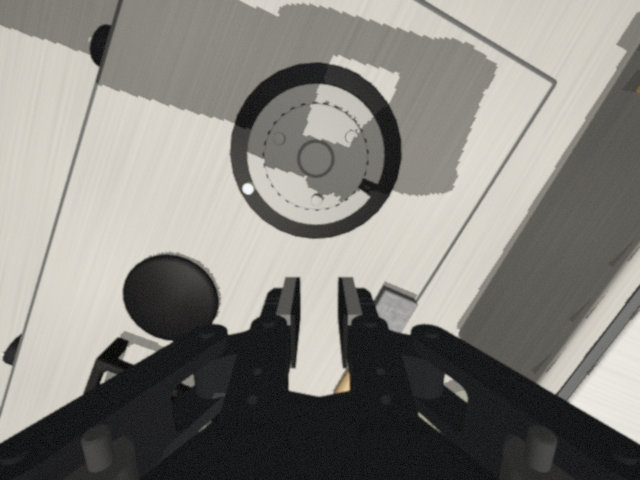

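```bash
python3 - <<'E'
from h import *
crop('w1',220,60,190,150,4,'w1c')
E
```

```text
(no output)
```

View pics/w1c.png

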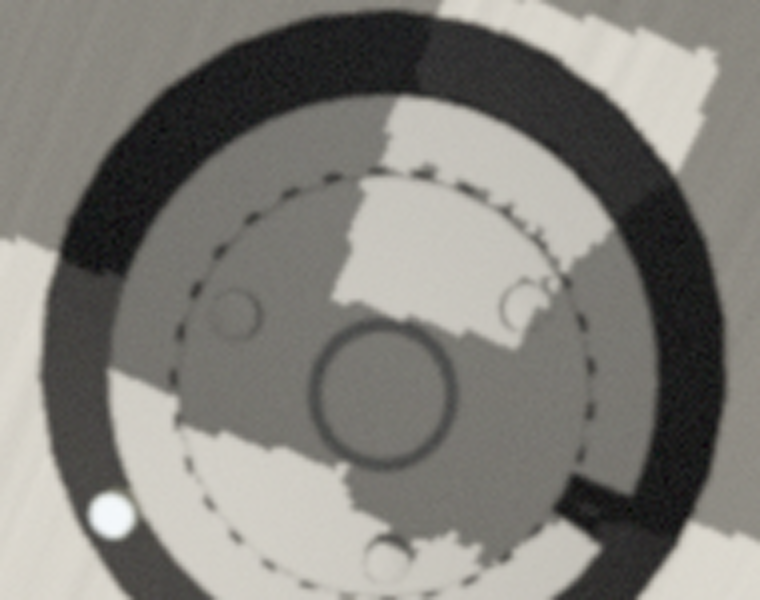

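```bash
cat >> h.py <<'E'
import math
def ang(q,c): return math.degrees(math.atan2(q[1]-c[1],q[0]-c[0]))
def meas(out,u0,v0,s,pts):
    im=load(out); P={k:unproj(im,u0+(x+.5)/s-.5,v0+(y+.5)/s-.5,z) for k,(x,y,z) in pts.items()}
    c=P['c']
    for k,q in P.items(): print(k,q.round(4),'r %.4f ang %.1f'%(np.linalg.norm((q-c)[:2]),ang(q,c)))
E
python3 - <<'E'
from h import *
meas('w1',220,60,4,dict(c=(383,395,.136),post=(112,515,.124),notch=(592,507,.124),b=(238,315,.146),a=(526,306,.146),cc=(385,557,.146)))
E
```

```text
c [0.558 0.22  0.136] r 0.0000 ang 0.0
post [0.5132 0.1708 0.124 ] r 0.0666 ang -132.3
notch [0.611  0.2157 0.124 ] r 0.0531 ang -4.6
b [0.5251 0.2232 0.146 ] r 0.0331 ang 174.4
a [0.577  0.2479 0.146 ] r 0.0338 ang 55.8
cc [0.5715 0.1903 0.146 ] r 0.0326 ang -65.6
```

Wrist view: the crown axis is at (0.558, 0.220), the notch bears -5° and the pin -132.3°. I'll lower the part-open fingers over lug_c, which bears -65°.

>>> {"api": "apply_moves", "payload": {
  "rows": [
    [1.9,0.1,4,0,0,-0.2],
    [1.9,0.1,8,0,0,-0.2],
    [1.9,0.1,11,0,0,-0.2],
    [1.9,0.1,12.5,0,0,-0.2],
    [1.9,0.1,12.5,0,0,-0.2],
    [1.9,0.1,12.5,0,0,-0.2]
  ]
}}

```text
t: 3.6
tool_pos: [0.575, 0.1898, 0.1625]
tool_rot: [1.691, 2.641, 0.011]
contact_force: [0.0, -0.3, -0.3]
opening: 0.0167
```

```bash
python3 - <<'E'
from h import *
o=ctrl.get_obs();print(o['tool_pos'],o['contact_force'],cv2.Rodrigues(o['tool_rot'])[0]);snap('wrist','w2');snap('scene','s2');crop('w2',180,150,280,220,3-.2,'w2c')
E
```

```text
[0.57499768 0.18976762 0.16254458] [ 0.01302044 -0.30089173 -0.34042225] [[-4.18497421e-01  9.08176030e-01  8.72963623e-03]
 [ 9.08217560e-01  4.18487188e-01  3.05555033e-03]
 [-8.78263346e-04  9.20714886e-03 -9.99957228e-01]]
```

View pics/w2.png

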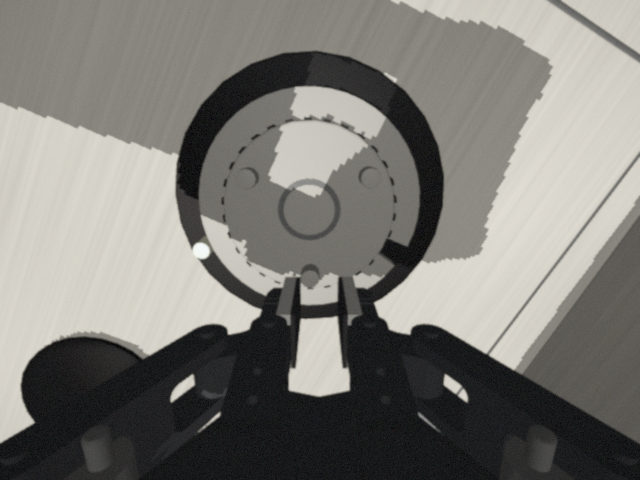

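View pics/w2c.png

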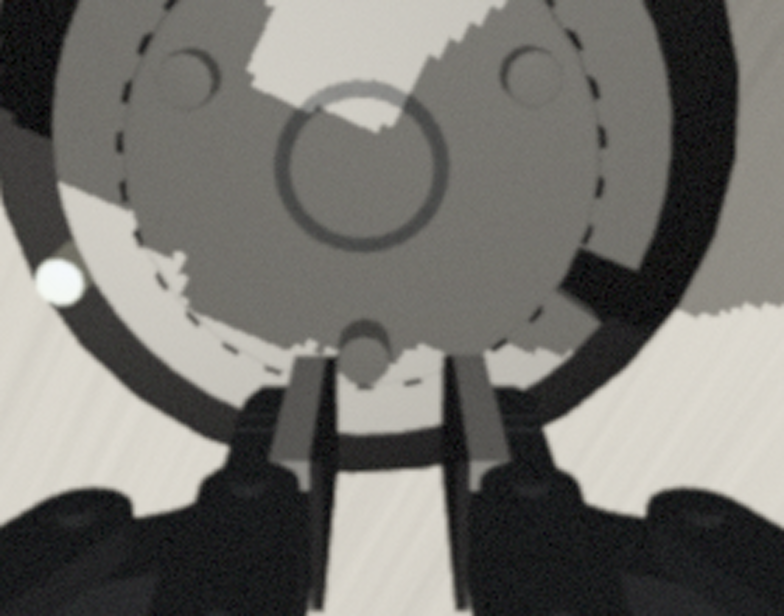

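```bash
python3 - <<'E'
from h import *
meas('w2',180,150,2.8,dict(c=(362,166,.136),post=(60,281,.124),notch=(608,283,.124),b=(188,80,.146),a=(533,76,.146),cc=(363,357,.146)))
E
```

```text
c [0.5578 0.2205 0.136 ] r 0.0000 ang 0.0
post [0.5132 0.1715 0.124 ] r 0.0662 ang -132.2
notch [0.6136 0.2169 0.124 ] r 0.0560 ang -3.7
b [0.5248 0.2237 0.146 ] r 0.0331 ang 174.4
a [0.5766 0.2482 0.146 ] r 0.0335 ang 55.8
cc [0.5717 0.1905 0.146 ] r 0.0331 ang -65.1
```

>>> {"api": "apply_moves", "payload": {
  "rows": [
    [0.1,-0.25,0,0,0,0],
    [0.1,-0.25,0.6,0,0,0],
    [0.1,-0.25,1.2,0,0,0],
    [0.1,-0.25,1.8,0,0,0],
    [0.1,-0.25,2.2,0,0,0],
    [0.1,-0.25,2.2,0,0,0],
    [0.1,-0.25,2.2,0,0,0]
  ]
}}

```text
t: 4.4
tool_pos: [0.5727, 0.1898, 0.1408]
tool_rot: [1.691, 2.64, 0.012]
contact_force: [0.5, 0.1, 0.1]
opening: 0.0168
```

```bash
python3 - <<'E'
from h import *
o=ctrl.get_obs();print(o['tool_pos'],o['contact_force'],cv2.Rodrigues(o['tool_rot'])[0]);snap('wrist','w3');crop('w3',180,150,280,220,3-.2,'w3c')
E
```

```text
[0.57274762 0.18976887 0.14081628] [0.54544545 0.06089097 0.14091932] [[-0.41851154  0.90816119  0.00955745]
 [ 0.9082108   0.41850089  0.00318379]
 [-0.0011084   0.01001263 -0.99994926]]
```

View pics/w3c.png

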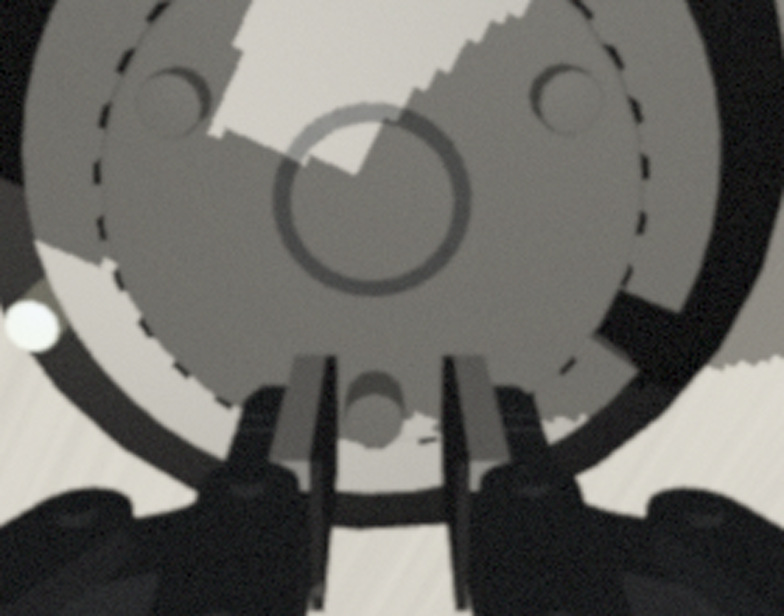

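Lug_c sits between the pads. I'll swing 60° clockwise about the crown's axis.

>>> {"api": "apply_moves", "payload": {
  "rows": [
    [0.01,-0.3,0.1,0,0,1],
    [0.04,-0.59,0.1,0,0,2],
    [0.1,-0.88,0.1,0,0,3],
    [0.19,-1.17,0.1,0,0,4],
    [0.3,-1.44,0.1,0,0,5],
    [0.43,-1.71,0.1,0,0,6],
    [0.59,-1.96,0.1,0,0,7],
    [0.76,-2.2,0.1,0,0,8],
    [0.96,-2.42,0.1,0,0,9],
    [1.18,-2.62,0.1,0,0,10],
    [1.41,-2.81,0.1,0,0,11],
    [1.66,-2.97,0.1,0,0,12],
    [1.66,-2.97,0.1,0,0,12],
    [1.66,-2.97,0.1,0,0,12]
  ]
}}

```text
t: 5.85
tool_pos: [0.5395, 0.1922, 0.1404]
tool_rot: [2.786, 1.445, 0.018]
contact_force: [1.8, -2.2, 0.8]
opening: 0.0172
```

```bash
python3 - <<'E'
from h import *
o=ctrl.get_obs();R=cv2.Rodrigues(o['tool_rot'])[0];print(o['tool_pos'],o['contact_force'],R)
C=np.array([.5578,.2206,.136]);print('C in tool',R.T@(C-o['tool_pos']))
snap('wrist','w4')
E
```

```text
[0.53954968 0.19221785 0.14039899] [ 1.84580965 -2.23648875  0.7940016 ] [[ 0.57583079  0.81748957  0.01138891]
 [ 0.81751959 -0.57589318  0.00296111]
 [ 0.00897948  0.00760556 -0.99993076]]
C in tool [ 0.03367255 -0.0014591   0.00469058]
```

View pics/w4.png

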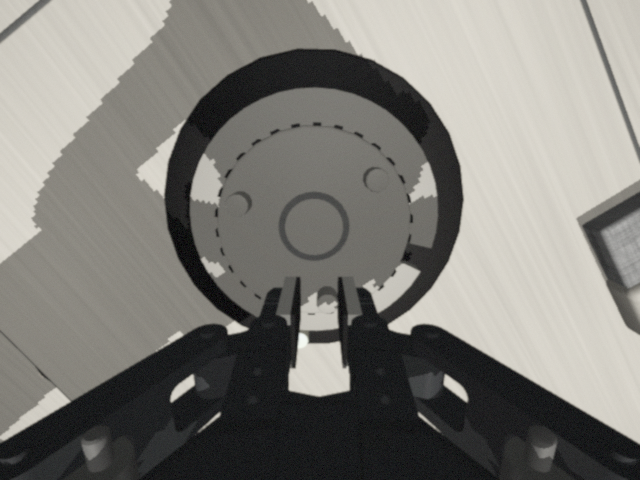

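```bash
python3 - <<'E'
from h import *
meas('w4',0,0,1,dict(c=(314,226,.136),notch=(412,257,.124),b=(237,205,.146),a=(377,181,.146),cc=(327,297,.146)))
o=ctrl.get_obs();print(ang(o['tool_pos'],(.5578,.2206)))
E
```

```text
c [0.5583 0.2203 0.136 ] r 0.0000 ang 0.0
notch [0.5872 0.1767 0.124 ] r 0.0523 ang -56.5
b [0.5392 0.2478 0.146 ] r 0.0335 ang 124.8
a [0.5914 0.2229 0.146 ] r 0.0331 ang 4.5
cc [0.5458 0.1926 0.146 ] r 0.0305 ang -114.4
-122.75775548651352
```

>>> {"api": "apply_moves", "payload": {
  "rows": [
    [0,-0.29,0,0,0,1],
    [0.03,-0.59,0,0,0,2],
    [0.08,-0.88,0,0,0,3],
    [0.15,-1.16,0,0,0,4],
    [0.25,-1.44,0,0,0,5],
    [0.38,-1.7,0,0,0,6],
    [0.53,-1.96,0,0,0,7],
    [0.69,-2.2,0,0,0,8],
    [0.88,-2.43,0,0,0,9],
    [1.09,-2.63,0,0,0,10],
    [1.32,-2.82,0,0,0,11],
    [1.56,-2.99,0,0,0,12],
    [1.81,-3.14,0,0,0,13],
    [2.08,-3.26,0,0,0,14],
    [2.3,-3.35,0,0,0,14.8],
    [2.3,-3.35,0,0,0,14.8],
    [2.3,-3.35,0,0,0,14.8]
  ]
}}

```text
t: 7.6
tool_pos: [0.5253, 0.2307, 0.1402]
tool_rot: [-3.093, 0.519, -0.016]
contact_force: [0.6, -0.9, -1.1]
opening: 0.0171
```

```bash
python3 - <<'E'
from h import *
o=ctrl.get_obs();R=cv2.Rodrigues(o['tool_rot'])[0];print(o['tool_pos'],o['contact_force'],R)
C=np.array([.5578,.2206,.136]);print('C in tool',R.T@(C-o['tool_pos']),ang(o['tool_pos'],C))
snap('wrist','w5');crop('w5',160,80,300,230,2.6,'w5c')
E
```

```text
[0.52530233 0.23065351 0.14021848] [ 0.61964266 -0.9099744  -1.12636399] [[ 0.94514684 -0.32646412  0.0108918 ]
 [-0.32652014 -0.94518266  0.0037873 ]
 [ 0.00905832 -0.00713595 -0.99993351]]
C in tool [ 0.03395953 -0.00107682  0.00453408] 162.80997337134235
```

View pics/w5c.png

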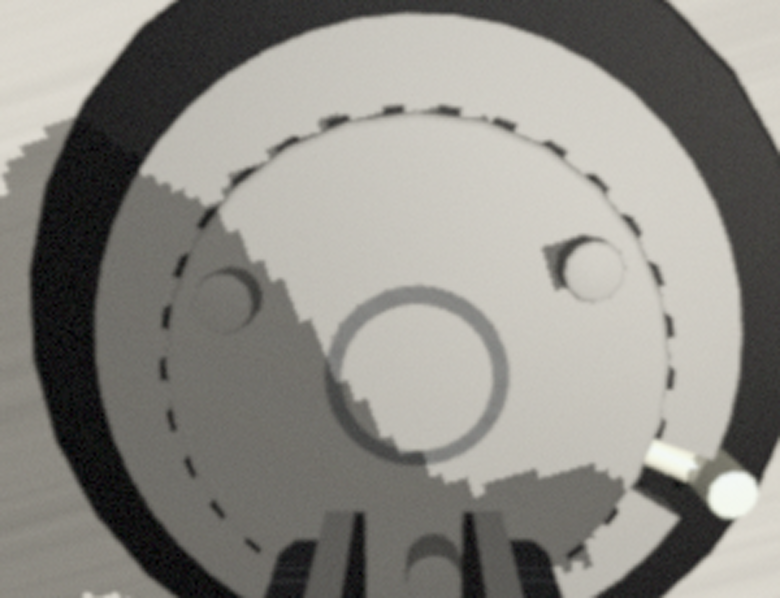

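```bash
python3 - <<'E'
from h import *
meas('w5',160,80,2.6,dict(c=(417,375,.136),post=(733,494,.124),pin1=(650,455,.124),pin2=(692,470,.124),ne1=(635,485,.124),ne2=(680,520,.124),b=(226,303,.146),a=(594,269,.146),cc=(433,567,.146)))
C=(.5578,.2206)
im=load('w5')
for x,y in((226,303),(594,269),(433,567)):
  print(ang(unproj(im,160+x/2.6,80+y/2.6,.146),C))
E
```

```text
c [0.5585 0.2197 0.136 ] r 0.0000 ang 0.0
post [0.5137 0.1708 0.124 ] r 0.0663 ang -132.5
pin1 [0.5265 0.1838 0.124 ] r 0.0480 ang -131.7
pin2 [0.521 0.177 0.124] r 0.0568 ang -131.3
ne1 [0.5216 0.1881 0.124 ] r 0.0486 ang -139.5
ne2 [0.5117 0.1817 0.124 ] r 0.0602 ang -141.0
b [0.5815 0.2434 0.146 ] r 0.0330 ang 45.9
a [0.5678 0.1875 0.146 ] r 0.0335 ang -73.8
cc [0.5281 0.2272 0.146 ] r 0.0313 ang 166.1
43.99299625977056
-73.42181970366714
167.70394099550862
```

The lugs put the crown at about -134° and the post is at about -132.4°, so it is nearly in line. I'll lift off and check from above before pressing.

>>> {"api": "apply_moves", "payload": {
  "rows": [
    [0,0,-0.6,0,0,0],
    [0,0,-1.5,0,0,0],
    [0,0,-4,0,0,0],
    [-0.5,0,-7,0,0,0],
    [-1,0,-10,0,0,0],
    [-1,0,-10,0,0,0],
    [-1,0,-10,0,0,0]
  ]
}}

```text
t: 8.35
tool_pos: [0.5153, 0.2337, 0.2418]
tool_rot: [-3.091, 0.519, -0.02]
contact_force: [0.4, -0.5, -1.0]
opening: 0.0171
```

```bash
python3 - <<'E'
from h import *
snap('wrist','w6');crop('w6',220,60,200,150,4,'w6c')
E
```

```text
(no output)
```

View pics/w6c.png

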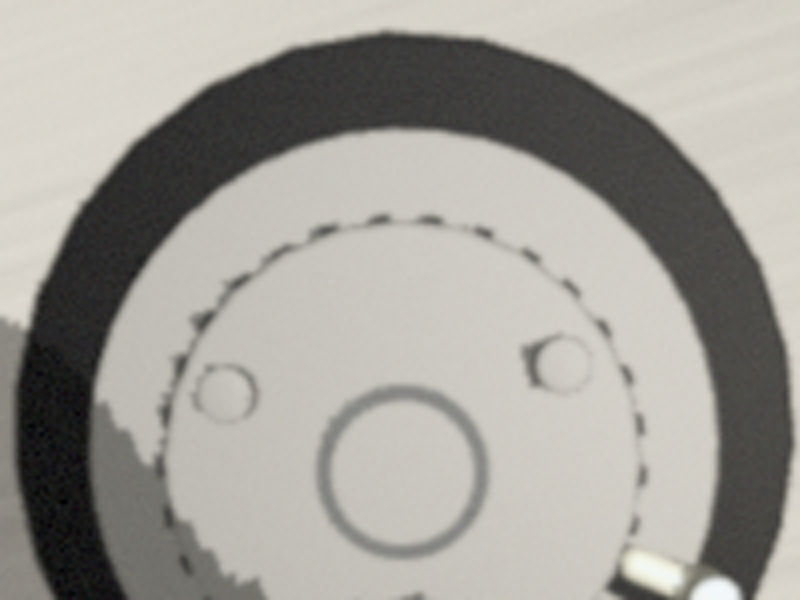

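```bash
python3 - <<'E'
from h import *
crop('w6',240,110,200,150,4,'w6d')
E
```

```text
(no output)
```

View pics/w6d.png

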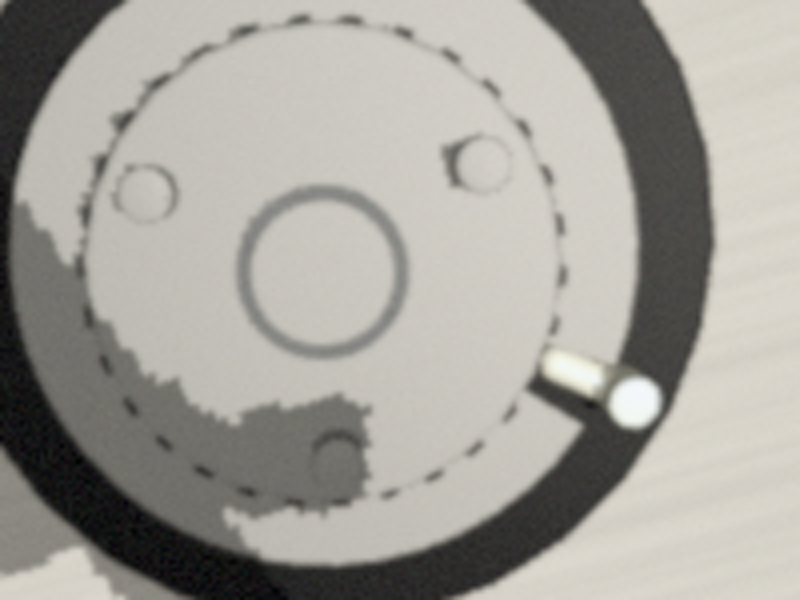

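```bash
python3 - <<'E'
from h import *
meas('w6',240,110,4,dict(c=(323,271,.136),post=(635,403,.124),pin1=(556,364,.116),pin2=(592,379,.116),ne1=(535,385,.124),ne2=(585,425,.124),up1=(557,346,.124),up2=(620,370,.124),b=(146,193,.146),a=(484,164,.146),cc=(338,458,.146)))
# lug-fit: solve center & angle
from scipy.optimize import least_squares
im=load('w6')
px=np.array([[484,164],[146,193],[338,458]])
px=np.array([240,110])+(px+.5)/4-.5
f=lambda p:(proj(im,[[p[0]+.034*math.cos(p[2]+t),p[1]+.034*math.sin(p[2]+t),p[3]+.01] for t in np.radians([60,180,300])])-px).ravel()
s=least_squares(f,[.558,.22,-2.33,.136],x_scale=[.01,.01,.1,.01]);print(s.x,math.degrees(s.x[2]),s.fun)
a=s.x[2]
C=s.x
q=unproj(im,240+635.5/4-.5,110+403.5/4-.5,.124);print(ang(q,C),np.hypot(*(q[:2]-C[:2])))
# draw model
img=cv2.imread('pics/w6d.png')
def dr(P,col):
    p=((proj(im,P)-[240,110]+.5)*4-.5).round().astype(int);cv2.polylines(img,[p],True,col,1)
def rect(an,r0,r1,w,z):
    u=np.array([math.cos(an),math.sin(an)]);v=np.array([-u[1],u[0]])
    return [np.r_[C[:2]+r*u+k*v,z] for r,k in((r0,w),(r1,w),(r1,-w),(r0,-w))]
dr(rect(a,.044,.060,.006,.124),(0,0,255)); dr(rect(math.radians(-132.3),.048,.067,.0035,.116),(255,0,0))
cv2.imwrite('pics/w6m.png',img)
E
```

```text
c [0.5584 0.2196 0.136 ] r 0.0000 ang 0.0
post [0.5132 0.1706 0.124 ] r 0.0667 ang -132.7
pin1 [0.5238 0.1822 0.116 ] r 0.0509 ang -132.7
pin2 [0.5186 0.1762 0.116 ] r 0.0589 ang -132.5
ne1 [0.5229 0.1881 0.124 ] r 0.0475 ang -138.3
ne2 [0.5121 0.1811 0.124 ] r 0.0602 ang -140.2
up1 [0.5289 0.1819 0.124 ] r 0.0479 ang -128.0
up2 [0.5204 0.1716 0.124 ] r 0.0612 ang -128.3
b [0.5819 0.2438 0.146 ] r 0.0337 ang 45.8
a [0.5675 0.1873 0.146 ] r 0.0336 ang -74.2
cc [0.5266 0.2276 0.146 ] r 0.0328 ang 165.9
[ 0.55821599  0.21972948 -2.34175396  0.13152277] -134.1726188395239 [-0.34796149 -0.23957676  0.38152918 -0.19327364 -0.03251185  0.45773451]
-132.52098015573026 0.06667364718733916
```

View pics/w6m.png

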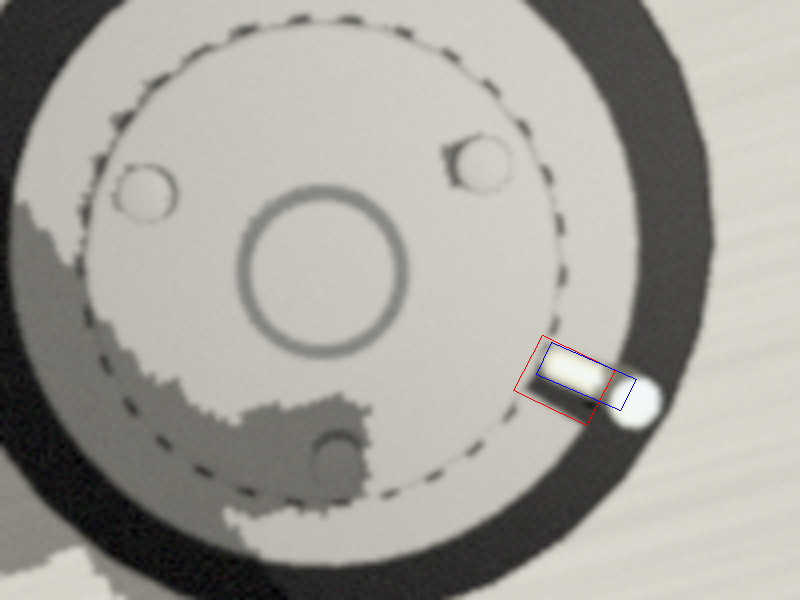

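The model overlay shows the notch (red) about 1.6° past the pin (blue). I'll straddle lug_c again and nudge it back slightly.

>>> {"api": "apply_moves", "payload": {
  "rows": [
    [0.5,0.35,3,0,0,0],
    [1,0.35,6,0,0,0],
    [1,0.35,8,0,0,0],
    [1,0.35,9,0,0,0],
    [1,0.35,9.7,0,0,0],
    [1,0.35,10.1,0,0,0],
    [1,0.35,10.1,0,0,0],
    [1,0.45,10.1,0,0,0],
    [1,0.55,10.1,0,0,0],
    [1,0.65,10.1,0,0,0],
    [1,0.7,10.1,0,0,0],
    [1,0.75,10.1,0,0,0],
    [1,0.75,10.1,0,0,0],
    [1,0.75,10.1,0,0,0]
  ]
}}

```text
t: 9.8
tool_pos: [0.523, 0.2237, 0.1395]
tool_rot: [-3.092, 0.519, -0.017]
contact_force: [1.0, 2.0, 1.1]
opening: 0.0172
```

```bash
python3 - <<'E'
from h import *
snap('wrist','w7');crop('w7',160,80,300,230,2.6,'w7c')
E
```

```text
(no output)
```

View pics/w7c.png

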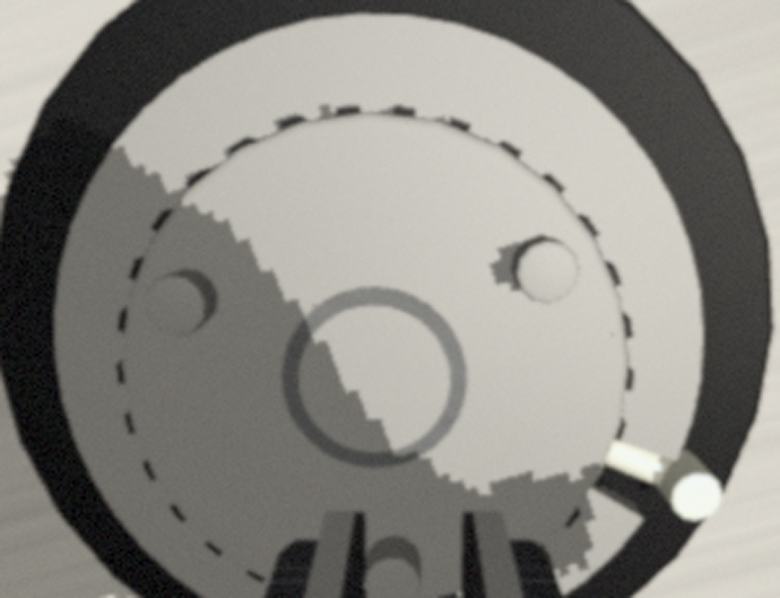

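```bash
cat >> h.py <<'E'
from scipy.optimize import least_squares
def fit(out,u0,v0,s_,a,b,c,post,z=.136,post_z=.124):
    im=load(out)
    cv=lambda p:np.array([u0,v0])+(np.array(p,float)+.5)/s_-.5
    px=np.array([cv(a),cv(b),cv(c)])
    f=lambda p:(proj(im,[[p[0]+.034*math.cos(p[2]+t),p[1]+.034*math.sin(p[2]+t),z+.01] for t in np.radians([60,180,300])])-px).ravel()
    s=least_squares(f,[.558,.22,-2.33],x_scale=[.01,.01,.1]);q=unproj(im,*cv(post),post_z)
    print(s.x[:2],'crown',math.degrees(s.x[2]),'post',ang(q,s.x),np.hypot(*(q[:2]-s.x[:2])),'rms px',np.sqrt((s.fun**2).mean()))
E
python3 - <<'E'
from h import *
fit('w5',160,80,2.6,(594,269),(226,303),(433,567),(733,494))
fit('w6',240,110,4,(484,164),(146,193),(338,458),(635,403))
fit('w7',160,80,2.6,(546,270),(180,304),(393,567),(696,496))
E
```

```text
[0.55888692 0.21941542] crown -133.93728090647735 post -132.89285605628902 0.0664207287465881 rms px 2.3875684942253463
[0.55859485 0.21958177] crown -134.17292209909579 post -132.8460012481707 0.06682191075207161 rms px 0.7067959371412174
[0.55896183 0.2192065 ] crown -133.6514947708539 post -133.08386193430493 0.0662817729423276 rms px 2.7692327423448306
```

>>> {"api": "apply_moves", "payload": {
  "rows": [
    [0,0.04,0,0,0,0],
    [0,0.08,0,0,0,0],
    [0,0.08,0,0,0,0],
    [0,0.08,0,0,0,0],
    [0,-0.15,0,0,0,0],
    [0,-0.3,0,0,0,0],
    [0,-0.3,-1,0,0,0],
    [0,-0.3,-3,0,0,0],
    [-0.5,-0.3,-6,0,0,0],
    [-1,-0.3,-9,0,0,0],
    [-2,-0.3,-10,0,0,0],
    [-2,-0.3,-10,0,0,0],
    [-2,-0.3,-10,0,0,0]
  ]
}}

```text
t: 11.15
tool_pos: [0.5032, 0.2326, 0.2381]
tool_rot: [-3.093, 0.519, -0.015]
contact_force: [0.3, 0.1, -0.4]
opening: 0.0171
```

```bash
python3 - <<'E'
from h import *
snap('wrist','w8');crop('w8',240,90,200,150,4,'w8c')
E
```

```text
(no output)
```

View pics/w8c.png

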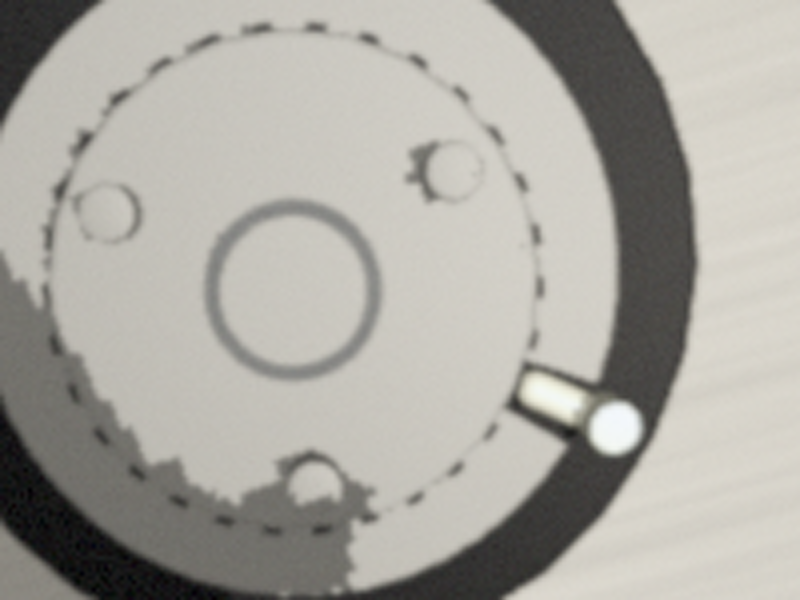

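```bash
python3 - <<'E'
from h import *
fit('w8',240,90,4,(453,170),(108,213),(316,482),(614,428))
fit('w8',240,90,4,(453,170),(108,213),(316,482),(614,428),.132)
o=ctrl.get_obs();R=cv2.Rodrigues(o['tool_rot'])[0];C=np.array([.558,.2205,.136])
print(R.T@(C-o['tool_pos']),R)
E
```

```text
[0.55833034 0.21961384] crown -132.11569487972986 post -132.70007367314656 0.06641136151320509 rms px 0.7236645066797396
[0.5581819  0.21976526] crown -132.11538337571395 post -132.5173899505973 0.06642231537616404 rms px 0.23317697547398467
[ 0.05505907 -0.00612149  0.10176582] [[ 0.94517462 -0.32643845  0.00910405]
 [-0.32647794 -0.94519936  0.00321281]
 [ 0.00755635 -0.00600894 -0.9999534 ]]
```

The notch and pin now agree within about 0.5°, with a dark gap on both sides of the pin. I'll shut the fingers and move over the middle.

>>> {"api": "apply_moves", "payload": {
  "rows": [
    [2,-0.3,0,0,0,0],
    [5.5,-0.55,0,0,0,0],
    [5.5,-0.55,3,0,0,0],
    [5.5,-0.55,6,0,0,0],
    [5.5,-0.55,8,0,0,0],
    [5.5,-0.55,9,0,0,0],
    [5.5,-0.55,9,0,0,0],
    [5.5,-0.55,9,0,0,0],
    [5.5,-0.55,9,0,0,0]
  ],
  "grip": 1
}}

```text
t: 12.1
tool_pos: [0.5585, 0.2202, 0.1494]
tool_rot: [-3.093, 0.519, -0.017]
contact_force: [-0.8, 0.2, 0.5]
opening: -0.0
```

```bash
python3 - <<'E'
from h import *
snap('wrist','w9')
E
```

```text
(no output)
```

View pics/w9.png

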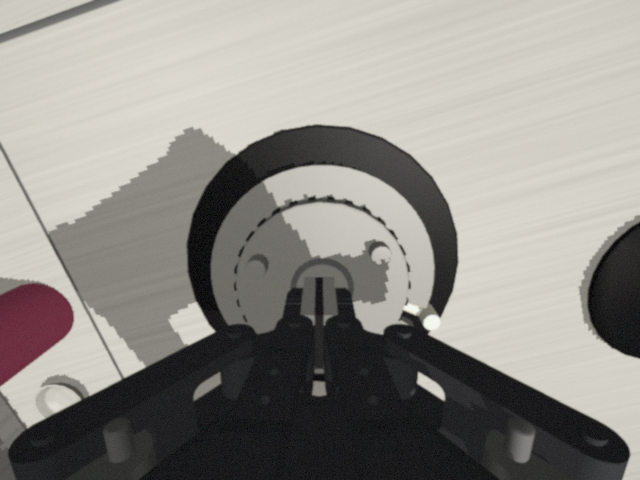

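The shut fingertips are over the centre ring at about (320, 285). I'll come down slowly.

>>> {"api": "apply_moves", "payload": {
  "rows": [
    [0,0,0.5,0,0,0],
    [0,0,0.9,0,0,0],
    [0,0,1.15,0,0,0],
    [0,0,1.3,0,0,0],
    [0,0,1.35,0,0,0],
    [0,0,1.35,0,0,0]
  ]
}}

```text
t: 12.75
tool_pos: [0.5588, 0.2203, 0.136]
tool_rot: [-3.092, 0.519, -0.017]
contact_force: [0.2, -0.3, 0.6]
opening: 0.0003
```

>>> {"api": "apply_moves", "payload": {
  "rows": [
    [0,0,0.05,0,0,0],
    [0,0,0.1,0,0,0],
    [0,0,0.15,0,0,0],
    [0,0,0.15,0,0,0]
  ]
}}

```text
t: 13.15
tool_pos: [0.5588, 0.2203, 0.1347]
tool_rot: [-3.092, 0.519, -0.018]
contact_force: [-1.8, -1.0, 3.5]
opening: -0.0001
```

>>> {"api": "apply_moves", "payload": {
  "rows": [
    [0,0,0.05,0,0,0],
    [0,0,0.1,0,0,0],
    [0,0,0.15,0,0,0],
    [0,0,0.15,0,0,0]
  ]
}}

```text
t: 13.55
tool_pos: [0.5588, 0.2203, 0.1331]
tool_rot: [-3.092, 0.519, -0.018]
contact_force: [-1.4, 0.6, 2.5]
opening: 0.0003
```

It is sinking at about 3 N. Continuing down.

>>> {"api": "apply_moves", "payload": {
  "rows": [
    [0,0,0.05,0,0,0],
    [0,0,0.1,0,0,0],
    [0,0,0.15,0,0,0],
    [0,0,0.2,0,0,0],
    [0,0,0.25,0,0,0],
    [0,0,0.25,0,0,0]
  ]
}}

```text
t: 14.15
tool_pos: [0.5588, 0.2202, 0.1304]
tool_rot: [-3.092, 0.519, -0.017]
contact_force: [-1.4, -0.6, 1.7]
opening: -0.0001
```

>>> {"api": "apply_moves", "payload": {
  "rows": [
    [0,0,0.05,0,0,0],
    [0,0,0.1,0,0,0],
    [0,0,0.15,0,0,0],
    [0,0,0.2,0,0,0],
    [0,0,0.2,0,0,0]
  ]
}}

```text
t: 14.65
tool_pos: [0.5588, 0.2203, 0.1283]
tool_rot: [-3.092, 0.519, -0.017]
contact_force: [-1.4, 0.3, 2.4]
opening: -0.0002
```

>>> {"api": "apply_moves", "payload": {
  "rows": [
    [0,0,0.05,0,0,0],
    [0,0,0.1,0,0,0],
    [0,0,0.1,0,0,0]
  ]
}}

```text
t: 14.95
tool_pos: [0.5589, 0.2203, 0.1281]
tool_rot: [-3.093, 0.519, -0.017]
contact_force: [-4.8, -1.3, 6.2]
opening: -0.0002
```

>>> {"api": "apply_moves", "payload": {
  "rows": [
    [0,0,0.1,0,0,0],
    [0,0,0.15,0,0,0],
    [0,0,0.15,0,0,0]
  ]
}}

```text
t: 15.25
tool_pos: [0.5589, 0.2203, 0.128]
tool_rot: [-3.093, 0.519, -0.017]
contact_force: [-5.8, -1.9, 8.9]
opening: 0.0
```

It stopped at z = 0.128 with 9 N on it, which is the stated home height. Now I'll retreat and look.

>>> {"api": "apply_moves", "payload": {
  "rows": [
    [0,0,-0.5,0,0,0],
    [0,0,-2,0,0,0],
    [0,0,-5,0,0,0],
    [-2,0,-9,0,0,0],
    [-5.5,0,-11,0,0,0],
    [-5.5,0,-11,0,0,0],
    [-5.5,0,-11,0,0,0]
  ]
}}

```text
t: 15.95
tool_pos: [0.5059, 0.2381, 0.2387]
tool_rot: [-3.092, 0.517, -0.021]
contact_force: [0.4, 0.0, -0.5]
opening: 0.0002
```

```bash
python3 - <<'E'
from h import *
snap('wrist','w10');crop('w10',240,90,200,150,4,'w10c')
E
```

```text
(no output)
```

View pics/w10c.png

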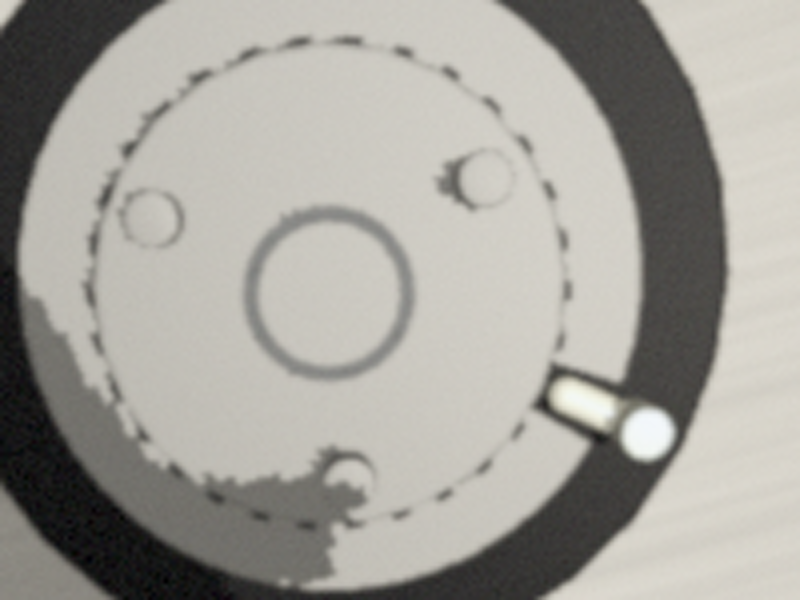

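```bash
python3 - <<'E'
from h import *
for z in(.136,.128,.124): 
  fit('w8',240,90,4,(453,170),(108,213),(316,482),(614,428),z)
  fit('w10',240,90,4,(485,180),(152,219),(349,480),(647,433),z)
snap('scene','s11');snap('top','t11')
o=ctrl.get_obs();print(o['t'],o['dq'],o['contact_force'])
E
```

```text
[0.55833034 0.21961384] crown -132.11569487972986 post -132.70007367314656 0.06641136151320509 rms px 0.7236645066797396
[0.55859254 0.21973936] crown -132.45378119932937 post -132.63718188399127 0.06670168616164227 rms px 1.8032742496612681
[0.55803214 0.21991721] crown -132.1150832306399 post -132.3336258274958 0.0664334421240454 rms px 0.5304849019565855
[0.55822971 0.21985634] crown -132.45225042998825 post -132.3391256026948 0.0665428828795483 rms px 0.6556631259237916
[0.55788112 0.22006965] crown -132.1147949895644 post -132.14883606192927 0.0664447774449176 rms px 1.0669730350178357
[0.55804642 0.21991558] crown -132.45154196558252 post -132.18794000419874 0.06646345478396135 rms px 0.21261972135151772
16.1 [-0.00354482  0.00748945  0.00124453  0.0018868   0.00323827  0.00219215] [ 0.96525466  0.81204573 -0.27334996]
```

View pics/s11.png

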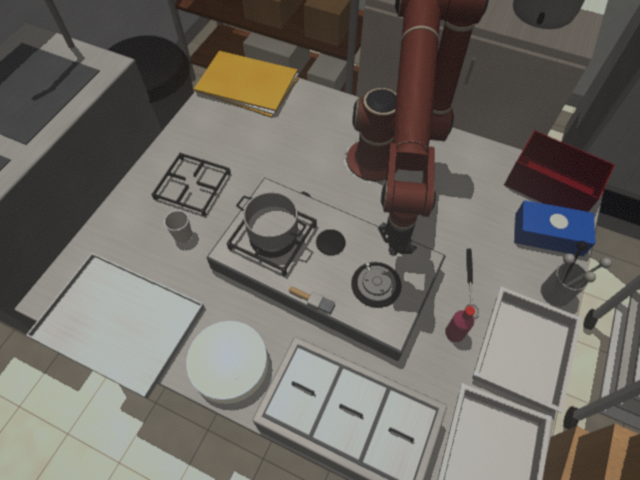

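The crown measures about 8 mm lower than before, with the notch within 0.3° of the pin. Everything else stands where it was and the hand is clear, so I'll hand in.

```bash
python3 -c "
from station import ctrl
print(ctrl.finish_job())"
```

```text
the job is handed in; nothing more can be done
None
```

I turned the crown about 128° clockwise with the fingers around lug_c. It went about 1.5° too far, so I nudged it back, then pressed the middle down with shut fingertips and took the hand away. The job was handed in at about 16 s; no verdict is reported.

**Last checks:**
- **Sinking:** the crown sank at about 2–4 N. It stopped with the fingertip at z = 0.128 m, the stated home height, and did not move under about 9 N.
- **Alignment:** the last wrist picture shows the pin centred in the notch, with the angle agreeing within about 0.3° (roughly 0.3 mm at the notch).
- **Surroundings:** by eye in the last scene view, nothing else had moved. The hand was clear of the hob, about 11 cm above the crown's top.

**Disagreement:** heights worked out from the pictures came out 4–5 mm lower than the arm's readings, both before and after pressing. The change between the two pictures, about 7–8 mm, still fits the 8.2 mm drop.

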